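# Make up the titration kit and the culture kit

## Robot

A 6-joint arm with a two-finger parallel gripper is mounted at the origin on a cart in front of the work surface, level with it; the furniture and walls round the work are solid. World frame = base frame: x ahead of the robot, y to its left, z up, the work surface at z = 0. Lengths are in m, angles in rad, forces in N, time in s.
With the tool pointing down it reaches from about 0.375 to 0.9 m from the base axis. Payload 3.1 kg.
Tool frame: the origin (TCP) lies midway between the tips of the shut fingers; the grasp point (between the pads) lies 19 mm behind it; z points along the fingers, y is the line along which they close (so a half turn about z gives the same grasp; the last joint's range is limited). The gripper opens to 87 mm and grips with 3 to 60 N. Pads are 19 mm wide; open, the fingers measure 117 mm over their backs; the gripper's body (75 mm by 190 mm) begins 51 mm behind the grasp point.
Start: joints at [0.938, 0.527, 1.433, -0, 1.181, -0.178], TCP at [0.275, 0.561, 0.223] pointing down, gripper open.
Joint ranges: [-3.08, 3.08], [-0.75, 2.2], [0.22, 2.44], [-1.43, 4.57], [0, 2.65], [-2.85, 2.85]. Speed limits (rad/s): [2.79, 2.79, 3.14, 3.14, 3.14, 3.14].

## Interface

Orientations are given as a unit quaternion [x, y, z, w].
In Python, from rig import get_obs, cams, job gives the robot as it stands.
- The arm moves only by the tool servo_tool, never from a script. Its argument "moves" is text: rows parted by semicolons, each of 5 numbers parted by spaces: the shift along the tool's x, y, z in m, then the turn about the tool's z in degrees, then the finger opening in m, from 0 to 0.087. In form: dx dy dz spin claw; .... A call has 1 to 10 rows; each row is the pose to reach, as a shift and turn from the pose commanded when the call began, along the tool's axes at that moment; what a row does not reach only later rows make up. A row lasts 1/12 s, in which the tool goes at most 41.7 mm and 7.16 degrees, less where a joint would pass 70% of its speed; a pose out of reach is approached as far as the arm can. A call with a gripper value outside its range is refused whole. The fingers move at their own pace and stop on an object; "grip_force" is the grip in N (left out, the last holds). Time passes only in rows, so rows that repeat a pose let the fingers close. It gives the time, the measured TCP pose, the force, the opening and the grip force at its end, in the units of the state.
- get_obs(): the state, without advancing time (a new reading comes with each control period).
- cams.camera(name): name is "scene" or "top"; returns the picture (420x560x3 uint8, blue, green, red); there is no depth.
- cams.camera_model(name): a dict with "fx", "fy", "cx", "cy" (pixels), "R" (3x3) and "t" (3): a world point X has camera coordinates R X + t. Camera axes: x right, y down, z forward; pixel columns grow to the right and rows downward; lengths in m; the calibration is good to about 2 mm. A picture is of the moment at which its call begins. camera_model takes no time and is no camera call.
- job.hand_in(): hands the job in; it is judged then, once.
The state is a dict: "time": time; "q": joint angles; "joint_velocities": joint speeds; "joint_torque": joint torques, N m; "position": TCP position; "tool_rot": TCP orientation; "ft_force": force on the tool from outside, world axes, zero at the start; "moment": the same for the moment, N m; "grip_width": finger opening in m; "grip_force": force on a finger pad.
Only numpy, scipy, OpenCV 4.12 (cv2) and the standard library are available. Lean on these libraries where they do the work, as an engineer would, in place of code of your own. Each camera call takes 0.05 s, during which the arm holds its last target. There are 200 camera calls.

## Task

Make up two practical kits from the stock standing in a row just beyond the two trays. In the green-rimmed tray goes the titration kit: the empty glass beaker in the large end recess, the red stopper in the small middle recess and the amber dropper bottle in the other end recess; in the yellow-rimmed tray goes the culture kit: the petri dish in the larger recess and the blue tape roll in the smaller. Seat each thing flat in its recess, keep the beaker and the dropper bottle upright all the way, and leave the little beaker with the pale blue filling, the timer and the weighing boat where they are.

Things in the scene. Friction and masses are not known exactly. Their poses are not given: they have to be found in the camera images.
- beaker_mid (a point): the larger, empty, clear glass beaker, 71 mm tall, 57 mm wide at the rim and 52 mm over the straight wall, 75 g; the point is its centre, half-way up (35.5 mm above its base); z points up
- stopper_mid (a point): red rubber stopper standing on its broad head, 32 mm tall; head 30 mm wide and 10 mm thick at the bottom, above it the plug, 25 mm wide narrowing to 23 mm at the top; grip it by the plug; the point is its centre, 16 mm above its base; z points up
- dropper_mid (a point): amber dropper bottle with a black collar and red rubber bulb, 107 mm tall; round body 38 mm wide up to 62 mm, above it collar 21 mm and bulb 13 mm wide; the point is its centre, 53.5 mm above its base; z points up
- dish_mid (a point): closed petri dish with cream filling, lying flat, 66 mm wide, 15 mm high, rigid; the point is its centre, 7.5 mm above its base; z points up
- tape_mid (a point): roll of blue labelling tape lying flat, 55 mm wide, 19 mm high, rigid; the point is its centre, 9.5 mm above its base; z points up
- tray_green: green-rimmed kit tray with dark foam, 110 x 280 x 14 mm. Its top face is 14 mm above the bench; it does not move. Origin: centre of its underside; its y axis runs along its long side, x across, z up. The recesses are round and 5 mm deep, their coloured floors 9 mm above the bench. Recess centres in the tray's frame (x, y in mm): beaker (0, -95), 70 mm wide; stopper (0, 0), 46 mm wide; dropper bottle (0, 95), 56 mm wide.
- tray_yellow: yellow-rimmed kit tray with dark foam, 110 x 230 x 14 mm. Its top face is 14 mm above the bench; it does not move. Origin: centre of its underside; its y axis runs along its long side, x across, z up. The recesses are round and 5 mm deep, their coloured floors 9 mm above the bench. Recess centres in the tray's frame (x, y in mm): petri dish (0, -55), 84 mm wide; tape roll (0, 58), 73 mm wide.
- small_beaker_mid (a point): bystander standing among the stock: the smaller glass beaker with a pale blue filling, 48 mm wide, 59 mm tall; the point is its centre, half-way up
- timer_mid (a point): bystander: white digital timer lying flat, 60 x 62 x 20 mm; the point is its centre
- boat_mid (a point): bystander: white plastic weighing boat, 48 x 48 x 11 mm; the point is its centre
Mind the look-alikes: they are no part of the job. What is shaped like the part that bears tape_mid but purple is not meant.

How it is judged:
At the end, for the whole second after the job is handed in: Beaker, stopper and dropper bottle stand in their recesses of the green tray, petri dish and tape roll in theirs of the yellow tray: within 12 mm of the recess centre along each tray axis, on its floor within 3 mm, tilted under 0.1 rad, released and at rest (x of beaker_mid in the frame of tray_green between -0.012 and 0.012 m and y of beaker_mid in the frame of tray_green between -0.107 and -0.083 m and z of beaker_mid in the frame of tray_green between 0.0415 and 0.0475 m and angle between each of beaker_mid, stopper_mid, dropper_mid, dish_mid, tape_mid's own z axis and vertical below 0.1 rad and linear speed of each of beaker, stopper, dropper, dish, tape below 0.02 m/s and contact force between each of beaker, stopper, dropper, dish, tape and the fingers below 0.1 N and x of stopper_mid in the frame of tray_green between -0.012 and 0.012 m and y of stopper_mid in the frame of tray_green between -0.012 and 0.012 m and z of stopper_mid in the frame of tray_green between 0.022 and 0.028 m and x of dropper_mid in the frame of tray_green between -0.012 and 0.012 m and y of dropper_mid in the frame of tray_green between 0.083 and 0.107 m and z of dropper_mid in the frame of tray_green between 0.0595 and 0.0655 m and x of dish_mid in the frame of tray_yellow between -0.012 and 0.012 m and y of dish_mid in the frame of tray_yellow between -0.067 and -0.043 m and z of dish_mid in the frame of tray_yellow between 0.0135 and 0.0195 m and x of tape_mid in the frame of tray_yellow between -0.012 and 0.012 m and y of tape_mid in the frame of tray_yellow between 0.046 and 0.07 m and z of tape_mid in the frame of tray_yellow between 0.0155 and 0.0215 m); the robot touches nothing.
It fails at once if the small beaker, the timer or the weighing boat is moved by more than 20 mm (distance of any of small_beaker_mid, timer_mid, boat_mid from where it was at the start of the episode above 0.02 m).
It fails at once if the beaker or the dropper bottle is tipped by more than 0.6 rad (angle between any of beaker_mid, dropper_mid's own z axis and vertical above 0.6 rad).
It also fails if it takes over 144 s, if anything falls off the work surface, if the arm or the gripper's body presses on something with over 40 N, if the wrist force passes 120 N, or if a joint passes its speed limit or range.

## Working session

There is one attempt and no reset: what is moved stays moved. The work goes in short steps, Python scripts to look and compute and a tool call to move; the robot and the scene stay as the last step left them, time stands still between calls to the robot, and variables do not carry over. Pictures are saved under pics/ and viewed, at most 14 in all, crops included, and the job is handed in when it is done.

Besides the shell and the picture viewer there is one more tool, called after "Emit:" by a JSON object that holds its "api" and its "payload". servo_tool: Moves the arm, as the interface text tells. Its arguments: {"type":"object","properties":{"moves":{"type":"string"},"grip_force":{"type":"number"}},"required":["moves"]}

```bash
ls; mkdir -p pics; python3 - <<'E'
from rig import get_obs,cams
import cv2
for n in("scene","top"):
    im=cams.camera(n);cv2.imwrite(f"pics/{n}0.png",im)
    m=cams.camera_model(n);print(n,m)
o=get_obs();print(o)
E
```

```text
pics
scene {'fx': 406.3861711984031, 'fy': 406.3861711984031, 'cx': 280.97804288274205, 'cy': 212.30554944028802, 'R': array([[ 0.89325083, -0.44926991,  0.01610887],
       [-0.28028397, -0.58456858, -0.76139377],
       [ 0.35148805,  0.67560056, -0.64808953]]), 't': array([-0.54468885,  0.20019217,  0.95890437])}
top {'fx': 390.7122788860775, 'fy': 390.7122788860775, 'cx': 282.20346162152555, 'cy': 203.0307426220715, 'R': array([[ 0.02400747, -0.99953098,  0.01901192],
       [-0.99558785, -0.02562969, -0.09026597],
       [ 0.0907109 , -0.01676098, -0.99573621]]), 't': array([-0.02293751,  0.59966826,  1.08921297])}
{'time': 0.1, 'q': array([ 9.37501769e-01,  5.28368564e-01,  1.43377492e+00, -1.25205183e-05,
        1.18137895e+00, -1.78513380e-01]), 'joint_velocities': array([-0.00162158, -0.00083465, -0.0034437 , -0.00152755,  0.00021251,
       -0.00072126]), 'joint_torque': array([-5.91413868e-05, -4.40987027e+01, -1.77150625e+01,  6.34762365e-02,
        5.33659535e-02, -1.54654094e-05]), 'position': array([0.27413211, 0.56094528, 0.22167209]), 'tool_rot': array([ 2.25433628e-01,  9.74258050e-01, -8.88776898e-04, -3.75668421e-04]), 'ft_force': array([ 0.15027155, -0.50107282, -0.1019414 ]), 'moment': array([ 0.01101498, -0.03255082,  0.00814875]), 'grip_force': 0.0, 'grip_width': 0.08710798875048233}
```

View pics/top0.png

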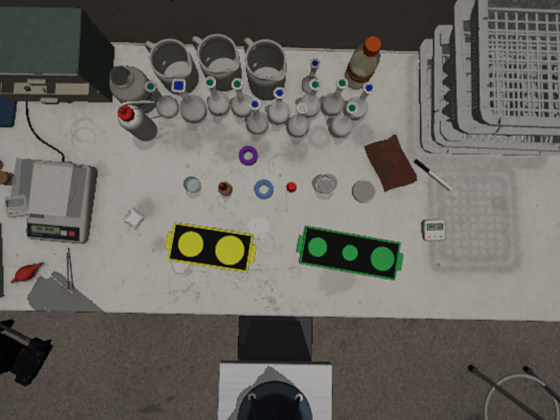

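View pics/scene0.png

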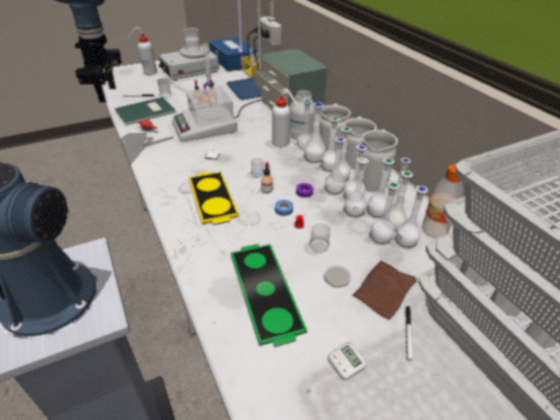

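The row in the top view, from the left, is: small beaker (193,185), dropper (225,188), blue tape (264,188), stopper (291,187), beaker (324,184) and dish (363,191). The purple decoy is at (248,155). The yellow recesses are tape (190,243) and dish (230,250). The green ones are dropper (318,246), stopper (350,253) and beaker (383,259).

```bash
cat > h.py <<'E'
import numpy as np,cv2
from rig import get_obs,cams
def ray(n,u,v):
    m=cams.camera_model(n);R,t=m['R'],m['t']
    return -R.T@t, R.T@np.array([(u-m['cx'])/m['fx'],(v-m['cy'])/m['fy'],1])
def plane(n,u,v,z):
    c,d=ray(n,u,v);return c+d*(z-c[2])/d[2]
def two(p,q):
    A=np.zeros((3,3));b=np.zeros(3)
    for n,(u,v) in(("top",p),("scene",q)):
        c,d=ray(n,u,v);d/=np.linalg.norm(d);P=np.eye(3)-np.outer(d,d);A+=P;b+=P@c
    return np.linalg.solve(A,b)
def blobs(im,lo,hi,box,amin=15):
    x0,y0,x1,y1=box;h=cv2.cvtColor(im[y0:y1,x0:x1],cv2.COLOR_BGR2HSV)
    k=cv2.inRange(h,lo,hi);cs,_=cv2.findContours(k,cv2.RETR_EXTERNAL,cv2.CHAIN_APPROX_NONE)
    out=[]
    for c in cs:
        if cv2.contourArea(c)>=amin:
            x,y,w,hh=cv2.boundingRect(c);out.append((x+x0+(w-1)/2,y+y0+(hh-1)/2,w,hh,cv2.contourArea(c)))
    return out
E
cat > m.py <<'E'
from h import *
T=cv2.imread("pics/top0.png");S=cv2.imread("pics/scene0.png")
specs=dict(yel=((22,150,80),(35,255,255),(165,220,260,275),(185,165,240,225),.009),
 grn=((50,150,50),(75,255,255),(295,225,405,280),(228,240,306,345),.009),
 blue=((95,100,60),(118,255,255),(250,175,280,202),(270,195,300,220),.0095),
 red=((0,130,80),(8,255,255),(283,178,300,197),(290,210,308,232),.016),
 redh=((170,130,80),(180,255,255),(283,178,300,197),(290,210,308,232),.016),
 amb=((0,80,20),(20,255,200),(212,175,238,202),(255,158,278,195),.04))
for n,(lo,hi,b,s,z) in specs.items():
    for name,im,bx in(("top",T,b),("scene",S,s)):
        for r in blobs(im,lo,hi,bx): print(n,name,np.round(r,1),np.round(plane(name,r[0],r[1],z)*1000))
a=cv2.resize(T[170:210,170:400],None,fx=3.4,fy=3.4,interpolation=cv2.INTER_CUBIC)
c=cv2.resize(S[150:300,230:370],None,fx=2.8,fy=2.8,interpolation=cv2.INTER_CUBIC)
o=np.zeros((600,790,3),np.uint8);o[:a.shape[0],:a.shape[1]]=a;o[150:150+c.shape[0],:c.shape[1]]=c
d=cv2.resize(T[165:210,305:380],None,fx=5,fy=5,interpolation=cv2.INTER_CUBIC);o[200:200+d.shape[0],400:400+d.shape[1]]=d
cv2.imwrite("pics/crop.png",o)
E
python3 m.py
```

```text
yel top [ 210.5  247.    90.    49.  3072. ] [470. 194.   9.]
yel scene [208.  184.   25.   15.  270.5] [478. 256.   9.]
yel scene [213.5 197.5  48.   50.  847. ] [471. 183.   9.]
yel scene [204.5 174.   16.    5.   26. ] [486. 313.   9.]
grn top [ 349.5  252.5  106.    54.  3600. ] [ 464. -206.    9.]
grn scene [275.5 321.5  60.   46.  925.5] [ 445. -300.    9.]
grn scene [266. 290.  17.  11.  99.] [ 464. -210.    9.]
grn scene [236.  266.5   9.   26.   27. ] [ 427. -109.    9.]
grn scene [255.  260.   23.   17.  257.5] [ 480. -110.    9.]
grn scene [250.5 248.   18.    7.   39.5] [486. -65.   9.]
blue top [263.5 188.5  18.   18.  237. ] [643.  47.  10.]
blue scene [283.5 207.   16.   13.   70. ] [643.  49.   9.]
red top [291.  186.    9.    9.   43.5] [651. -33.  16.]
red scene [298.5 221.    8.   13.   62. ] [649. -32.  16.]
amb top [224.  188.   13.   13.  115.5] [637. 158.  40.]
amb scene [266.5 179.   10.   11.   67. ] [640. 161.  40.]
```

View pics/crop.png

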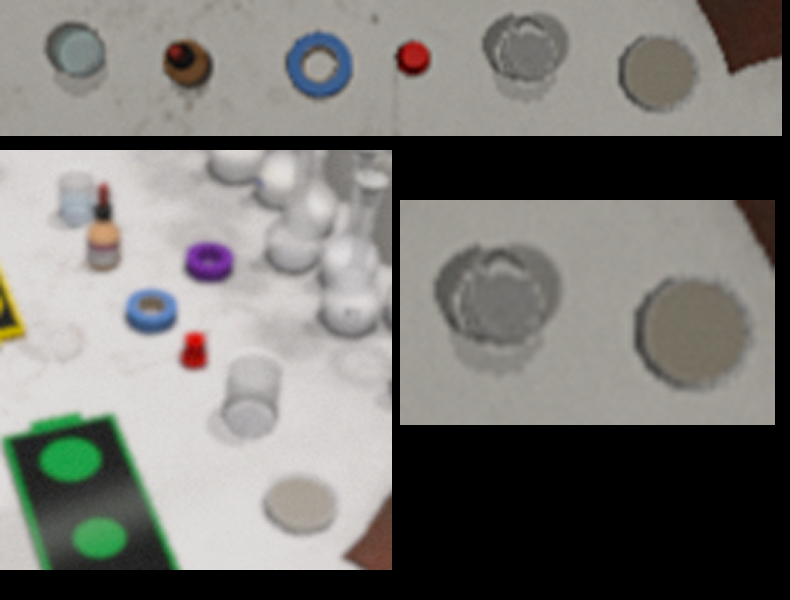

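The crop shows the beaker base at about (325.6,186) in top and (319.3,245.4) in scene, with its rim at (321,226.8). The dish centre is at (364.4,191.6) in top and (337,276) in scene.

```bash
cat > m2.py <<'E'
from h import *
T=cv2.imread("pics/top0.png")
for a in[("top",325.6,186,.003),("scene",319.3,245.4,.003),("scene",321,226.8,.071),("top",364.4,191.6,.014),("scene",337,276,.012)]:print(a,np.round(plane(*a)*1e3))
for nm,lo,hi,(x0,y0,x1,y1) in(("yel",(22,100,60),(35,255,255),(165,220,260,275)),("grn",(50,100,40),(75,255,255),(295,225,405,280))):
    h=cv2.cvtColor(T[y0:y1,x0:x1],cv2.COLOR_BGR2HSV);k=cv2.inRange(h,lo,hi)
    n,l,st,c=cv2.connectedComponentsWithStats(k)
    for s,q in zip(st[1:],c[1:]):
        if s[4]>60:print(nm,s,np.round(q,1),np.round(plane("top",q[0]+x0,q[1]+y0,.009)*1e3,1))
    ext=max(cv2.findContours(k,cv2.RETR_EXTERNAL,cv2.CHAIN_APPROX_NONE)[0],key=cv2.contourArea)
    r=cv2.minAreaRect(ext);print(r,[np.round(plane("top",u+x0,v+y0,.014)*1e3) for u,v in [r[0]]+list(cv2.boxPoints(r))])
E
python3 m2.py
```

```text
('top', 325.6, 186, 0.003) [ 656. -135.    3.]
('scene', 319.3, 245.4, 0.003) [ 660. -131.    3.]
('scene', 321, 226.8, 0.071) [ 659. -131.   71.]
('top', 364.4, 191.6, 0.014) [ 641. -247.   14.]
('scene', 337, 276, 0.012) [ 639. -250.   12.]
yel [  0   2  91  51 705] [46.7 27.1] [469.8 190.7   9. ]
yel [ 13  11  26  26 536] [25.3 23.6] [478.2 252.2   9. ]
yel [ 50  15  30  30 700] [64.3 29.7] [463.6 140.1   9. ]
((45.34089660644531, 26.80858612060547), (89.54532623291016, 38.90983581542969), 8.841814994812012) [array([471., 194.,  14.]), array([433., 326.,  14.]), array([542., 314.,  14.]), array([509.,  60.,  14.]), array([400.,  74.,  14.])]
grn [  2   1 106  54 685] [53.3 27.6] [ 463.2 -202.3    9. ]
grn [ 13  12  19  20 314] [22.  21.6] [ 478.3 -111.5    9. ]
grn [ 47  19  16  17 215] [54.5 27.4] [ 464.  -205.7    9. ]
grn [ 75  21  25  25 486] [86.9 33.2] [ 449.5 -299.5    9. ]
((54.503089904785156, 27.482696533203125), (105.79080963134766, 37.83014678955078), 10.124671936035156) [array([ 464., -205.,   14.]), array([434., -46.,  14.]), array([540., -63.,  14.]), array([ 494., -365.,   14.]), array([ 388., -345.,   14.])]
```

Emit:
{"api": "servo_tool", "payload": {"moves": "-0.3 -0.185 0 64 0.06;-0.3 -0.185 0 64 0.06;-0.3 -0.185 0 64 0.06;-0.3 -0.185 0 64 0.06;-0.3 -0.185 0 64 0.06;-0.3 -0.185 0 64 0.06;-0.3 -0.185 0 64 0.06;-0.3 -0.185 0 64 0.06;-0.3 -0.185 0 64 0.06;-0.3 -0.185 0 64 0.06"}}

```text
time: 0.93
position: [0.4654, 0.2599, 0.2223]
tool_rot: [0.71, 0.704, -0.0, 0.001]
ft_force: [0.2, 0.8, 0.4]
grip_width: 0.0602
grip_force: 0.0
```

Emit:
{"api": "servo_tool", "payload": {"moves": "-0.295 0.186 0 0 0.06;-0.295 0.186 0 0 0.06;-0.295 0.186 0 0 0.06;-0.295 0.186 0 0 0.06;-0.295 0.186 0 0 0.06;-0.295 0.186 0 0 0.06;-0.295 0.186 0 0 0.06;-0.295 0.186 0.05 0 0.06;-0.295 0.186 0.1 0 0.06;-0.295 0.186 0.1 0 0.06"}}

```text
time: 1.77
position: [0.6496, -0.0328, 0.1212]
tool_rot: [0.707, 0.707, 0.001, 0.001]
ft_force: [-0.3, 0.9, 0.2]
grip_width: 0.0598
grip_force: 0.0
```

Emit:
{"api": "servo_tool", "payload": {"moves": "0 0 0.03 0 0.06;0 0 0.06 0 0.06;0 0 0.08 0 0.06;0 0 0.1 0 0.06;0 0 0.108 0 0.06;0 0 0.108 0 0.06;0 0 0.108 0 0.01;0 0 0.108 0 0.01;0 0 0.108 0 0.01;0 0 0.108 0 0.01", "grip_force": 12}}

```text
time: 2.6
position: [0.6495, -0.0318, 0.0161]
tool_rot: [0.707, 0.707, 0.001, 0.001]
ft_force: [-0.8, 0.6, 0.0]
grip_width: 0.0412
grip_force: 0.0
```

Emit:
{"api": "servo_tool", "payload": {"moves": "0 0 0 0 0.01;0 0 0 0 0.01;0 0 0 0 0.01;0 0 -0.02 0 0.01;0 0 -0.04 0 0.01;0 0 -0.06 0 0.01;0 0 -0.06 0 0.01;0 0 -0.06 0 0.01"}}

```text
time: 3.27
position: [0.6493, -0.0319, 0.0757]
tool_rot: [0.707, 0.707, 0.001, 0.001]
ft_force: [0.4, 0.8, -0.5]
grip_width: 0.0236
grip_force: 12.0
```

Emit:
{"api": "servo_tool", "payload": {"moves": "0 -0.04 -0.01 0 0.01;0 -0.08 -0.01 0 0.01;-0.04 -0.12 -0.01 0 0.01;-0.08 -0.15 -0.01 0 0.01;-0.12 -0.17 -0.01 0 0.01;-0.15 -0.185 -0.01 0 0.01;-0.175 -0.185 0 0 0.01;-0.175 -0.185 0.02 0 0.01;-0.175 -0.185 0.03 0 0.01;-0.175 -0.185 0.03 0 0.01"}}

```text
time: 4.1
position: [0.4607, -0.2052, 0.0418]
tool_rot: [0.708, 0.706, -0.0, -0.004]
ft_force: [0.3, -0.1, -0.6]
grip_width: 0.0237
grip_force: 12.0
```

```bash
python3 - <<'E'
from h import *
o=get_obs();print(o['position'],o['tool_rot'])
S=cams.camera("scene");T=cams.camera("top")
a=cv2.resize(S[200:350,200:350],None,fx=2.6,fy=2.6);b=cv2.resize(T[160:290,280:410],None,fx=3,fy=3)
cv2.imwrite("pics/c2.png",np.hstack([a,b]))
E
```

```text
[ 0.46071438 -0.20515049  0.04177503] [ 7.08006134e-01  7.06195940e-01 -4.64734005e-04 -3.79377999e-03]
```

View pics/c2.png

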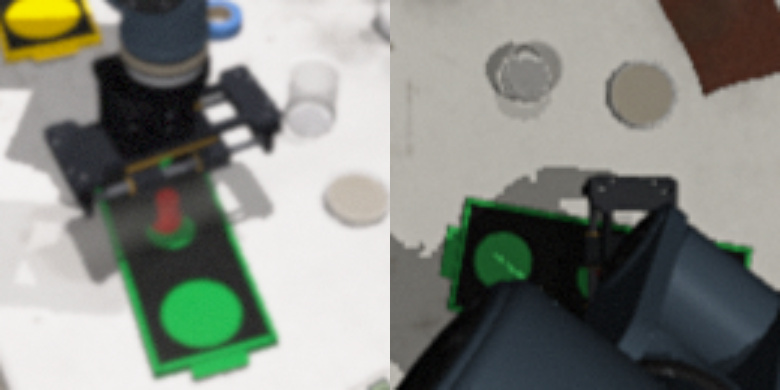

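The stopper hangs over its recess (scene crop 167,240). The gripper body runs along the closing axis, as I wanted. Next I lower and release.

Emit:
{"api": "servo_tool", "payload": {"moves": "-0.001 0.003 0.008 0 0.01;-0.001 0.003 0.013 0 0.01;-0.001 0.003 0.016 0 0.01;-0.001 0.003 0.016 0 0.01;-0.001 0.003 0.016 0 0.01"}}

```text
time: 4.62
position: [0.4664, -0.207, 0.0285]
tool_rot: [0.707, 0.707, -0.0, -0.0]
ft_force: [0.4, -0.2, -0.6]
grip_width: 0.0238
grip_force: 12.0
```

Emit:
{"api": "servo_tool", "payload": {"moves": "0 0 0 0 0.05;0 0 0 0 0.05;0 0 0 0 0.05;0 0 0 0 0.05;0 0 -0.02 0 0.05;0 0 -0.05 0 0.08;0 0 -0.09 0 0.08;0 0 -0.1 0 0.08;0 0 -0.1 0 0.08"}}

```text
time: 5.37
position: [0.4683, -0.209, 0.1318]
tool_rot: [0.707, 0.707, 0.001, 0.004]
ft_force: [0.1, -0.1, -0.6]
grip_width: 0.0688
grip_force: 0.0
```

Emit:
{"api": "servo_tool", "payload": {"moves": "0 0.04 0 0 0.083;0.02 0.08 0 0 0.083;0.04 0.12 0 0 0.083;0.06 0.16 0 0 0.083;0.075 0.192 0 0 0.083;0.075 0.192 0 0 0.083;0.075 0.192 0 0 0.083;0.075 0.192 0 0 0.083"}}

```text
time: 6.03
position: [0.6565, -0.1321, 0.1263]
tool_rot: [0.707, 0.707, -0.001, -0.002]
ft_force: [0.3, -0.5, -0.5]
grip_width: 0.0826
grip_force: 0.0
```

```bash
python3 - <<'E'
from h import *
S=cams.camera("scene");o=get_obs();print(o['position'],o['tool_rot'])
cv2.imwrite("pics/c3.png",cv2.resize(S[160:350,210:400],None,fx=3,fy=3))
E
```

```text
[ 0.65606938 -0.13271604  0.12672946] [ 0.70758201  0.70662755 -0.00116922 -0.00195899]
```

View pics/c3.png

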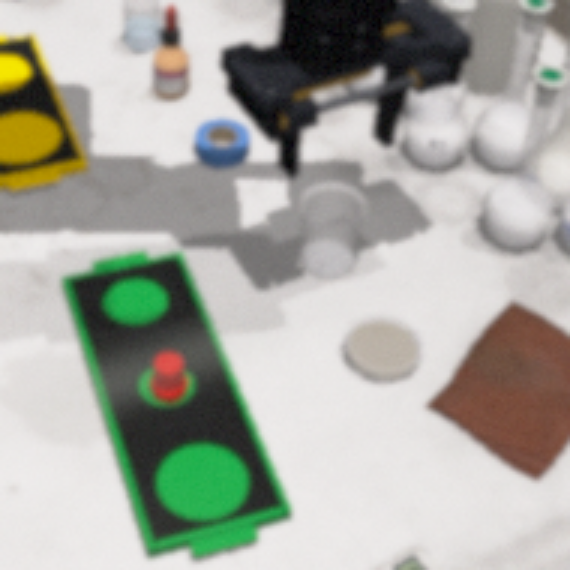

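The stopper stands centred in its recess (crop 170,380), and the fingers straddle the beaker.

Emit:
{"api": "servo_tool", "payload": {"moves": "0 0.002 0.02 0 0.083;0 0.002 0.04 0 0.083;0 0.002 0.06 0 0.083;0 0.002 0.08 0 0.083;0 0.002 0.095 0 0.083;0 0.002 0.105 0 0.083;0 0.002 0.105 0 0.083;0 0.002 0.105 0 0.083", "grip_force": 10}}

```text
time: 6.75
position: [0.6592, -0.1334, 0.0233]
tool_rot: [0.708, 0.706, -0.0, -0.001]
ft_force: [0.5, -0.0, -0.2]
grip_width: 0.0829
grip_force: 0.0
```

Emit:
{"api": "servo_tool", "payload": {"moves": "0 0 0 0 0.04;0 0 0 0 0.04;0 0 0 0 0.04;0 0 0 0 0.04;0 0 0 0 0.04;0 0 0 0 0.04;0 0 0 0 0.04;0 0 0 0 0.04"}}

```text
time: 7.42
position: [0.6606, -0.1327, 0.024]
tool_rot: [0.707, 0.707, 0.0, 0.0]
ft_force: [-0.6, -0.1, 2.5]
grip_width: 0.0541
grip_force: 10.0
```

Emit:
{"api": "servo_tool", "payload": {"moves": "0 0 -0.01 0 0.04;0 0 -0.025 0 0.04;0 0 -0.05 0 0.04;0 0 -0.07 0 0.04;0 0 -0.08 0 0.04;0 0 -0.08 0 0.04;0 0 -0.08 0 0.04"}}

```text
time: 8.0
position: [0.6604, -0.1327, 0.1039]
tool_rot: [0.707, 0.707, 0.0, 0.0]
ft_force: [-0.7, -0.1, -0.2]
grip_width: 0.054
grip_force: 10.0
```

Emit:
{"api": "servo_tool", "payload": {"moves": "-0.01 -0.015 0 0 0.04;-0.03 -0.04 0 0 0.04;-0.05 -0.07 0 0 0.04;-0.075 -0.1 0 0 0.04;-0.1 -0.13 0 0 0.04;-0.12 -0.16 0 0 0.04;-0.14 -0.185 0 0 0.04;-0.157 -0.202 0 0 0.04;-0.167 -0.212 0 0 0.04;-0.167 -0.212 0 0 0.04"}}

```text
time: 8.83
position: [0.4453, -0.3008, 0.1021]
tool_rot: [0.709, 0.705, -0.0, -0.002]
ft_force: [-0.6, 0.2, -0.4]
grip_width: 0.0542
grip_force: 10.0
```

Emit:
{"api": "servo_tool", "payload": {"moves": "0 0 0.01 0 0.04;0 0 0.025 0 0.04;0 0 0.04 0 0.04;0 0 0.05 0 0.04;0 0 0.055 0 0.04;0 0 0.055 0 0.04;0 0 0.055 0 0.04"}}

```text
time: 9.42
position: [0.4484, -0.2989, 0.0481]
tool_rot: [0.707, 0.707, 0.0, -0.0]
ft_force: [-0.2, 0.4, -1.7]
grip_width: 0.0542
grip_force: 10.0
```

```bash
python3 - <<'E'
from h import *
S=cams.camera("scene");o=get_obs();print(o['position'],o['tool_rot'],o['ft_force'],o['grip_width'])
cv2.imwrite("pics/c4.png",cv2.resize(S[200:360,200:360],None,fx=3,fy=3))
E
```

```text
[ 0.448665   -0.29934166  0.04859702] [7.07235034e-01 7.06978479e-01 2.87102333e-05 1.91176723e-04] [0.63736473 0.0471361  0.24822667] 0.054557134574434875
```

View pics/c4.png

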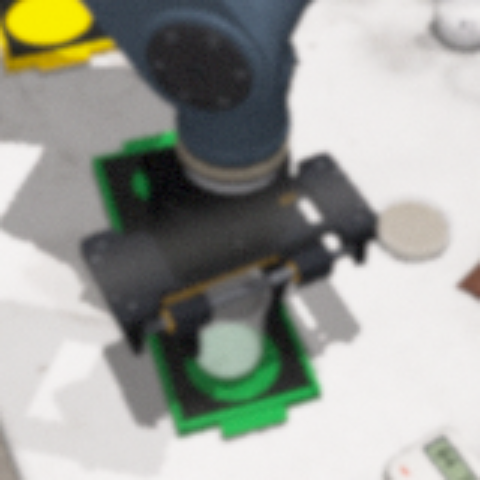

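The beaker is held upright over the large recess (crop 230,355). Lowering and releasing.

Emit:
{"api": "servo_tool", "payload": {"moves": "0 0 0.006 0 0.04;0 0 0.011 0 0.04;0 0 0.015 0 0.04;0 0 0.015 0 0.04;0 0 0.015 0 0.04;0 0 0.015 0 0.045;0 0 0.015 0 0.05;0 0 0.015 0 0.055;0 0 0.015 0 0.06;0 0 0.015 0 0.083"}}

```text
time: 10.3
position: [0.4482, -0.2996, 0.0337]
tool_rot: [0.707, 0.707, -0.0, 0.0]
ft_force: [-0.3, 0.1, 0.4]
grip_width: 0.061
grip_force: 0.0
```

Emit:
{"api": "servo_tool", "payload": {"moves": "0 0 0 0 0.083;0 0 0 0 0.083;0 0 0 0 0.083;0 0 0 0 0.083;0 0 -0.02 0 0.083;0 0 -0.05 0 0.083;0 0 -0.09 0 0.083;0 0 -0.13 0 0.083;0 0 -0.13 0 0.083"}}

```text
time: 11.05
position: [0.4518, -0.3029, 0.1707]
tool_rot: [0.707, 0.707, -0.0, 0.007]
ft_force: [1.4, -0.7, 0.2]
grip_width: 0.0831
grip_force: 0.0
```

Emit:
{"api": "servo_tool", "payload": {"moves": "0.035 0.015 0 0 0.07;0.07 0.03 0 0 0.07;0.105 0.045 0 0 0.07;0.14 0.06 0 0 0.07;0.175 0.075 0 0 0.07;0.21 0.09 0 0 0.07;0.245 0.105 0 0 0.07;0.28 0.12 0 0 0.07;0.31 0.135 0 0 0.07;0.34 0.15 0 0 0.07"}}

```text
time: 11.88
position: [0.5987, 0.0424, 0.1633]
tool_rot: [0.707, 0.707, -0.0, -0.0]
ft_force: [0.1, -0.3, 0.4]
grip_width: 0.0698
grip_force: 0.0
```

Emit:
{"api": "servo_tool", "payload": {"moves": "0.035 0.015 0 0 0.07;0.07 0.025 0 0 0.07;0.105 0.035 0 0 0.07;0.119 0.041 0 0 0.07;0.119 0.041 0 0 0.07;0.119 0.041 0 0 0.07;0.119 0.041 0 0 0.07"}}

```text
time: 12.47
position: [0.6389, 0.1584, 0.1631]
tool_rot: [0.708, 0.707, -0.001, -0.0]
ft_force: [1.1, -0.2, 0.4]
grip_width: 0.0699
grip_force: 0.0
```

```bash
python3 - <<'E'
from h import *
S=cams.camera("scene");o=get_obs();print(o['position'],o['tool_rot'])
cv2.imwrite("pics/c5.png",cv2.resize(S[130:350,190:380],None,fx=2.7,fy=2.7))
for r in blobs(S,(0,80,20),(20,255,200),(255,158,278,195)):print(r,plane("scene",r[0],r[1],.04))
E
```

```text
[0.63898704 0.15796476 0.16320656] [ 7.07869803e-01  7.06342569e-01 -6.77335116e-04 -2.43377942e-04]
(266.5, 178.5, 12, 10, 72.5) [0.64078065 0.16367803 0.04      ]
```

View pics/c5.png

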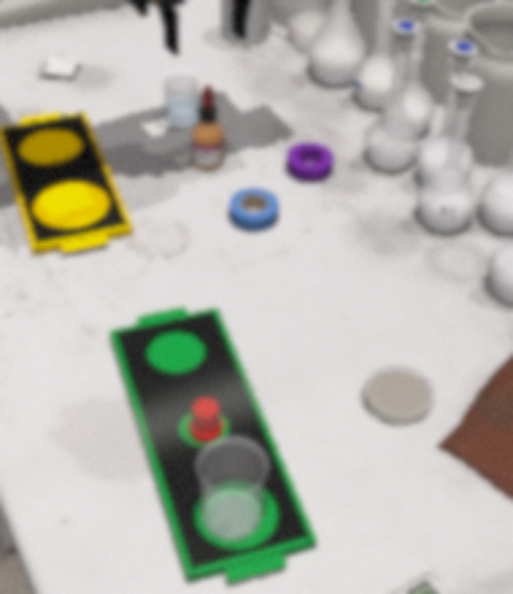

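The beaker and stopper are both seated, and the dropper is upright at crop (208,140). I'll descend slowly to a TCP height of 0.041, so the palm clears the bulb.

Emit:
{"api": "servo_tool", "payload": {"moves": "0.002 0.001 0.02 0 0.07;0.002 0.001 0.04 0 0.07;0.002 0.001 0.06 0 0.07;0.002 0.001 0.08 0 0.07;0.002 0.001 0.1 0 0.07;0.002 0.001 0.11 0 0.07;0.002 0.001 0.117 0 0.07;0.002 0.001 0.122 0 0.07;0.002 0.001 0.122 0 0.07;0.002 0.001 0.122 0 0.07", "grip_force": 15}}

```text
time: 13.35
position: [0.6412, 0.161, 0.0423]
tool_rot: [0.708, 0.707, 0.0, 0.0]
ft_force: [-0.1, 0.2, 1.0]
grip_width: 0.0705
grip_force: 0.0
```

Emit:
{"api": "servo_tool", "payload": {"moves": "0 0 0 0 0.025;0 0 0 0 0.025;0 0 0 0 0.025;0 0 0 0 0.025;0 0 0 0 0.025;0 0 0 0 0.025;0 0 0 0 0.025;0 0 0 0 0.025;0 0 0 0 0.025"}}

```text
time: 14.1
position: [0.6406, 0.1614, 0.0417]
tool_rot: [0.707, 0.707, 0.0, -0.0]
ft_force: [-0.4, 0.3, 1.7]
grip_width: 0.0353
grip_force: 15.0
```

Emit:
{"api": "servo_tool", "payload": {"moves": "0 0 -0.01 0 0.025;0 0 -0.025 0 0.025;0 0 -0.045 0 0.025;0 0 -0.06 0 0.025;0 0 -0.07 0 0.025;0 0 -0.07 0 0.025;0 0 -0.07 0 0.025"}}

```text
time: 14.68
position: [0.6409, 0.1613, 0.1122]
tool_rot: [0.707, 0.707, 0.0, 0.0]
ft_force: [-0.1, -0.6, -1.2]
grip_width: 0.035
grip_force: 15.0
```

Emit:
{"api": "servo_tool", "payload": {"moves": "-0.01 -0.01 0 0 0.025;-0.035 -0.025 0 0 0.025;-0.065 -0.045 0 0 0.025;-0.1 -0.065 0 0 0.025;-0.135 -0.085 0 0 0.025;-0.17 -0.105 0 0 0.025;-0.205 -0.125 0 0 0.025;-0.235 -0.142 0 0 0.025;-0.26 -0.155 0 0 0.025;-0.272 -0.162 0 0 0.025"}}

```text
time: 15.52
position: [0.4759, -0.1128, 0.1106]
tool_rot: [0.708, 0.706, -0.001, -0.001]
ft_force: [0.1, -0.1, -0.4]
grip_width: 0.0352
grip_force: 15.0
```

Emit:
{"api": "servo_tool", "payload": {"moves": "0 0 0 0 0.025;0 0 0.01 0 0.025;0 0 0.025 0 0.025;0 0 0.04 0 0.025;0 0 0.045 0 0.025;0 0 0.045 0 0.025;0 0 0.045 0 0.025"}}

```text
time: 16.1
position: [0.4783, -0.1099, 0.0662]
tool_rot: [0.707, 0.707, -0.0, -0.001]
ft_force: [-0.1, 0.6, -1.4]
grip_width: 0.0351
grip_force: 15.0
```

```bash
python3 - <<'E'
from h import *
S=cams.camera("scene");o=get_obs();print(o['position'],o['tool_rot'],o['grip_width'])
cv2.imwrite("pics/c6.png",cv2.resize(S[180:360,190:360],None,fx=3,fy=3))
E
```

```text
[ 0.47868187 -0.11017014  0.06664597] [7.07245239e-01 7.06968295e-01 3.70206663e-05 7.95624339e-06] 0.03501657982268758
```

View pics/c6.png

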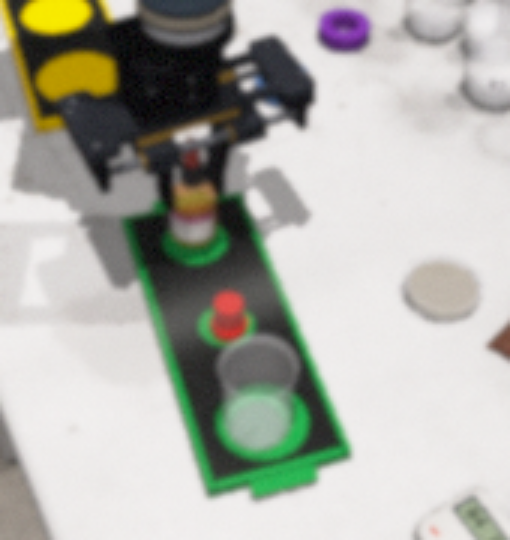

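The dropper is upright over its recess (crop 193,235). Lowering and releasing gently.

Emit:
{"api": "servo_tool", "payload": {"moves": "0 0 0.006 0 0.025;0 0 0.011 0 0.025;0 0 0.0155 0 0.025;0 0 0.0155 0 0.025;0 0 0.0155 0 0.025;0 0 0.0155 0 0.03;0 0 0.0155 0 0.036;0 0 0.0155 0 0.042;0 0 0.0155 0 0.06;0 0 0.0155 0 0.06"}}

```text
time: 16.98
position: [0.4785, -0.1106, 0.0512]
tool_rot: [0.707, 0.707, 0.0, 0.0]
ft_force: [0.5, 0.4, 0.6]
grip_width: 0.0483
grip_force: 0.0
```

Emit:
{"api": "servo_tool", "payload": {"moves": "0 0 0 0 0.06;0 0 0 0 0.06;0 0 0 0 0.06;0 0 -0.02 0 0.06;0 0 -0.05 0 0.06;0 0 -0.09 0 0.083;0 0 -0.11 0 0.083;0 0 -0.11 0 0.083"}}

```text
time: 17.65
position: [0.4813, -0.1118, 0.1654]
tool_rot: [0.707, 0.707, 0.002, 0.005]
ft_force: [1.1, 0.5, -0.3]
grip_width: 0.0727
grip_force: 0.0
```

Emit:
{"api": "servo_tool", "payload": {"moves": "0 0 0 0 0.08;0.027 0.027 0 0 0.08;0.054 0.054 0 0 0.08;0.081 0.081 0 0 0.08;0.108 0.108 0 0 0.08;0.135 0.135 0 0 0.08;0.159 0.165 0 0 0.08;0.159 0.165 0.04 0 0.08;0.159 0.165 0.08 0 0.08;0.159 0.165 0.11 0 0.08"}}

```text
time: 18.48
position: [0.6412, 0.0494, 0.0462]
tool_rot: [0.707, 0.707, -0.002, -0.002]
ft_force: [-0.5, -0.8, -0.5]
grip_width: 0.0797
grip_force: 0.0
```

Emit:
{"api": "servo_tool", "payload": {"moves": "0 0 0 0 0.08;0 0 0 0 0.08;0 0 0 0 0.08"}}

```text
time: 18.73
position: [0.6439, 0.0481, 0.0513]
tool_rot: [0.708, 0.707, 0.0, 0.0]
ft_force: [0.2, -0.9, 0.0]
grip_width: 0.0799
grip_force: 0.0
```

Down to 0.008.

Emit:
{"api": "servo_tool", "payload": {"moves": "0 0 0.015 0 0.08;0 0 0.03 0 0.08;0 0 0.038 0 0.08;0 0 0.043 0 0.08;0 0 0.043 0 0.08;0 0 0.043 0 0.08;0 0 0.043 0 0.04;0 0 0.043 0 0.04;0 0 0.043 0 0.04;0 0 0.043 0 0.04", "grip_force": 15}}

```text
time: 19.57
position: [0.6438, 0.0483, 0.0085]
tool_rot: [0.707, 0.707, 0.0, 0.0]
ft_force: [-0.2, -1.3, 0.5]
grip_width: 0.0609
grip_force: 0.0
```

Emit:
{"api": "servo_tool", "payload": {"moves": "0 0 0 0 0.04;0 0 0 0 0.04;0 0 0 0 0.04;0 0 0 0 0.04;0 0 -0.01 0 0.04;0 0 -0.03 0 0.04;0 0 -0.05 0 0.04;0 0 -0.06 0 0.04;0 0 -0.06 0 0.04"}}

```text
time: 20.32
position: [0.6456, 0.0482, 0.071]
tool_rot: [0.707, 0.707, 0.002, 0.002]
ft_force: [1.0, 1.2, -0.2]
grip_width: 0.0547
grip_force: 15.0
```

Emit:
{"api": "servo_tool", "payload": {"moves": "0 -0.03 -0.02 0 0.04;0.01 -0.06 -0.02 0 0.04;0.03 -0.09 -0.02 0 0.04;0.06 -0.115 -0.02 0 0.04;0.09 -0.135 -0.02 0 0.04;0.12 -0.15 -0.02 0 0.04;0.15 -0.16 -0.02 0 0.04;0.18 -0.165 -0.02 0 0.04;0.204 -0.165 0 0 0.04;0.204 -0.165 0.02 0 0.04"}}

```text
time: 21.15
position: [0.4793, 0.2568, 0.0483]
tool_rot: [0.706, 0.708, 0.002, 0.001]
ft_force: [1.3, 0.3, -1.1]
grip_width: 0.0548
grip_force: 15.0
```

Emit:
{"api": "servo_tool", "payload": {"moves": "0 0 0.01 0 0.04;0 0 0.01 0 0.04;0 0 0.01 0 0.04;0 0 0.01 0 0.04"}}

```text
time: 21.48
position: [0.4791, 0.2518, 0.0383]
tool_rot: [0.708, 0.706, 0.0, 0.0]
ft_force: [0.8, 0.5, -0.3]
grip_width: 0.0541
grip_force: 15.0
```

```bash
python3 - <<'E'
from h import *
S=cams.camera("scene");o=get_obs();print(o['position'],o['tool_rot'],o['grip_width'])
cv2.imwrite("pics/c7.png",cv2.resize(S[110:330,160:330],None,fx=2.7,fy=2.7))
E
```

```text
[0.47944021 0.251804   0.03866731] [7.07963641e-01 7.06248713e-01 4.13321562e-04 2.60204638e-04] 0.054426256074560565
```

View pics/c7.png

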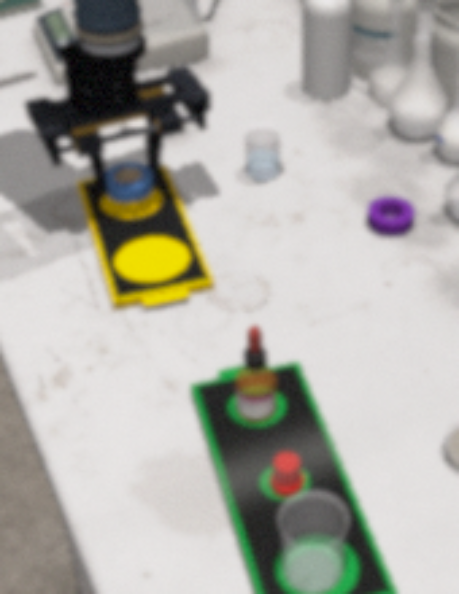

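The green kit is seated and the tape hangs over its recess (crop 130,185). Lowering it.

Emit:
{"api": "servo_tool", "payload": {"moves": "0 0 0.008 0 0.04;0 0 0.014 0 0.04;0 0 0.018 0 0.04;0 0 0.0205 0 0.04;0 0 0.0205 0 0.04;0 0 0.0205 0 0.05;0 0 0.0205 0 0.058;0 0 0.0205 0 0.07;0 0 0.0205 0 0.07;0 0 0.0205 0 0.07"}}

```text
time: 22.37
position: [0.4788, 0.2525, 0.0176]
tool_rot: [0.707, 0.707, 0.0, 0.0]
ft_force: [0.4, 0.4, -0.2]
grip_width: 0.0672
grip_force: 0.0
```

Emit:
{"api": "servo_tool", "payload": {"moves": "0 0 0 0 0.08;0 0 0 0 0.08;0 0 0 0 0.08;0 0 -0.02 0 0.087;0 0 -0.05 0 0.087;0 0 -0.09 0 0.087;0 0 -0.12 0 0.087;0 0 -0.14 0 0.087"}}

```text
time: 23.03
position: [0.4799, 0.2529, 0.1607]
tool_rot: [0.707, 0.707, 0.002, 0.001]
ft_force: [-0.8, -0.1, -1.1]
grip_width: 0.0869
grip_force: 0.0
```

Emit:
{"api": "servo_tool", "payload": {"moves": "-0.039 0.0125 0 0 0.087;-0.078 0.025 0 0 0.087;-0.117 0.0375 0 0 0.087;-0.156 0.05 0 0 0.087;-0.195 0.0625 0 0 0.087;-0.234 0.075 0 0 0.087;-0.273 0.0875 0 0 0.087;-0.312 0.1 0 0 0.087;-0.351 0.1125 0 0 0.087;-0.39 0.125 0 0 0.087"}}

```text
time: 23.87
position: [0.6033, -0.1396, 0.1575]
tool_rot: [0.708, 0.707, -0.0, -0.0]
ft_force: [-0.7, 0.1, 0.3]
grip_width: 0.0871
grip_force: 0.0
```

Emit:
{"api": "servo_tool", "payload": {"moves": "-0.039 0.0125 0 0 0.087;-0.078 0.025 0 0 0.087;-0.11 0.036 0 0 0.087;-0.11 0.036 0.03 0 0.087;-0.11 0.036 0.065 0 0.087;-0.11 0.036 0.1 0 0.087;-0.11 0.036 0.115 0 0.087;-0.11 0.036 0.115 0 0.087;-0.11 0.036 0.115 0 0.087;-0.11 0.036 0.115 0 0.087"}}

```text
time: 24.7
position: [0.6403, -0.2482, 0.0439]
tool_rot: [0.707, 0.707, 0.0, 0.001]
ft_force: [0.7, 0.3, -0.5]
grip_width: 0.0868
grip_force: 0.0
```

```bash
python3 - <<'E'
from h import *
S=cams.camera("scene");T=cams.camera("top");o=get_obs();print(o['position'],o['tool_rot'],o['grip_width'])
a=cv2.resize(S[160:330,180:380],None,fx=2.6,fy=2.6);b=cv2.resize(T[220:285,160:270],(520,150*2))
cv2.imwrite("pics/c8.png",np.vstack([a[110:],b[:, :520]])[:600])
E
```

```text
[ 0.64075507 -0.24842858  0.04485824] [7.07388382e-01 7.06821805e-01 5.36784263e-04 2.07976186e-03] 0.08699564107796719
```

View pics/c8.png

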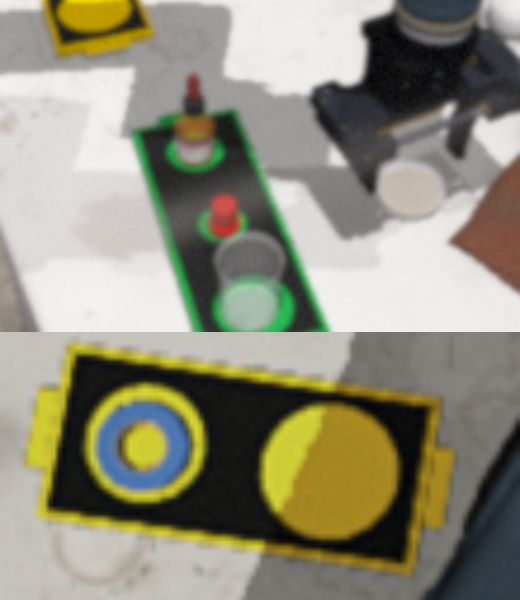

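The tape sits centred in its recess. The fingers straddle the dish; the brown cloth edge (455,240) is clear of them.

Emit:
{"api": "servo_tool", "payload": {"moves": "0 0 0.015 0 0.087;0 0 0.026 0 0.087;0 0 0.032 0 0.087;0 0 0.036 0 0.087;0 0 0.036 0 0.087;0 0 0.036 0 0.087;0 0 0.036 0 0.05;0 0 0.036 0 0.05;0 0 0.036 0 0.05;0 0 0.036 0 0.05", "grip_force": 15}}

```text
time: 25.63
position: [0.6396, -0.2479, 0.007]
tool_rot: [0.707, 0.707, 0.0, 0.001]
ft_force: [0.3, -0.6, 0.9]
grip_width: 0.0679
grip_force: 0.1
```

Emit:
{"api": "servo_tool", "payload": {"moves": "0 0 0 0 0.05;0 0 0 0 0.05;0 0 0 0 0.05;0 0 0 0 0.05;0 0 -0.01 0 0.05;0 0 -0.03 0 0.05;0 0 -0.06 0 0.05;0 0 -0.1 0 0.05;0 0 -0.14 0 0.05;0 0 -0.14 0 0.05"}}

```text
time: 26.47
position: [0.6441, -0.2503, 0.1564]
tool_rot: [0.707, 0.707, 0.002, 0.008]
ft_force: [1.6, -0.4, 0.4]
grip_width: 0.0658
grip_force: 15.0
```

Emit:
{"api": "servo_tool", "payload": {"moves": "0.01 -0.005 0 0 0.05;0.03 -0.013 0 0 0.05;0.06 -0.025 0 0 0.05;0.095 -0.04 0 0 0.05;0.13 -0.056 0 0 0.05;0.165 -0.072 0 0 0.05;0.2 -0.088 0 0 0.05;0.235 -0.104 0 0 0.05;0.27 -0.12 0 0 0.05;0.3 -0.135 0 0 0.05"}}

```text
time: 27.3
position: [0.5003, 0.0551, 0.1451]
tool_rot: [0.707, 0.707, -0.002, -0.002]
ft_force: [0.4, 0.9, -0.5]
grip_width: 0.0655
grip_force: 15.0
```

Emit:
{"api": "servo_tool", "payload": {"moves": "0.03 -0.015 0 0 0.05;0.06 -0.03 0 0 0.05;0.088 -0.041 0 0 0.05;0.088 -0.041 0.03 0 0.05;0.088 -0.041 0.065 0 0.05;0.088 -0.041 0.09 0 0.05;0.088 -0.041 0.1 0 0.05;0.088 -0.041 0.105 0 0.05;0.088 -0.041 0.105 0 0.05;0.088 -0.041 0.105 0 0.05"}}

```text
time: 28.13
position: [0.4636, 0.1404, 0.0419]
tool_rot: [0.708, 0.707, 0.0, 0.0]
ft_force: [-0.5, -0.9, 0.2]
grip_width: 0.066
grip_force: 15.0
```

```bash
python3 - <<'E'
from h import *
S=cams.camera("scene");o=get_obs();print(o['position'],o['tool_rot'],o['grip_width'])
cv2.imwrite("pics/c9.png",cv2.resize(S[130:290,160:320],None,fx=3,fy=3))
E
```

```text
[0.46416535 0.14041117 0.04238888] [7.07590155e-01 7.06622713e-01 5.42103124e-04 4.69668570e-04] 0.06586759302595274
```

View pics/c9.png

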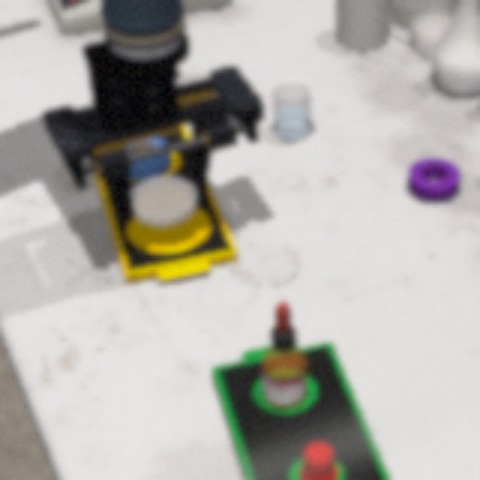

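The dish is level over its recess (crop 165,200). Lowering and releasing.

Emit:
{"api": "servo_tool", "payload": {"moves": "0 0 0.01 0 0.05;0 0 0.018 0 0.05;0 0 0.023 0 0.05;0 0 0.0255 0 0.05;0 0 0.0255 0 0.05;0 0 0.0255 0 0.06;0 0 0.0255 0 0.07;0 0 0.0255 0 0.085;0 0 0.0255 0 0.085;0 0 0.0255 0 0.085"}}

```text
time: 29.02
position: [0.4637, 0.1405, 0.0161]
tool_rot: [0.707, 0.707, 0.0, 0.0]
ft_force: [0.5, 0.3, 0.6]
grip_width: 0.0814
grip_force: 0.0
```

Emit:
{"api": "servo_tool", "payload": {"moves": "0 0 0 0 0.085;0 0 0 0 0.085;0 0 -0.02 0 0.085;0 0 -0.05 0 0.085;0 0 -0.09 0 0.085;0 0 -0.12 0 0.085;0 0 -0.15 0 0.085;-0.03 0.03 -0.15 0 0.085;-0.06 0.06 -0.15 0 0.085;-0.08 0.08 -0.15 0 0.085"}}

```text
time: 29.85
position: [0.5464, 0.0587, 0.1677]
tool_rot: [0.707, 0.707, 0.001, 0.002]
ft_force: [1.1, -0.3, -0.3]
grip_width: 0.085
grip_force: 0.0
```

Emit:
{"api": "servo_tool", "payload": {"moves": "-0.02 0.02 0 0 0.085;-0.05 0.04 0 0 0.085;-0.05 0.07 0 0 0.085;-0.05 0.1 0 0 0.085;-0.05 0.1 0 0 0.085;-0.05 0.1 0 0 0.085;-0.05 0.1 0 0 0.085"}}

```text
time: 30.43
position: [0.642, 0.0107, 0.1653]
tool_rot: [0.707, 0.707, -0.001, -0.001]
ft_force: [0.1, -0.1, -0.3]
grip_width: 0.0854
grip_force: 0.0
```

```bash
python3 - <<'E'
from h import *
S=cams.camera("scene");T=cams.camera("top");o=get_obs();print(o['position'],o['time'],o['ft_force'])
a=cv2.resize(S[140:360,160:380],(590,590));b=cv2.resize(T[150:290,160:410],(590,330))
cv2.imwrite("pics/c10.png",cv2.resize(np.vstack([a,b]),None,fx=.65,fy=.65))
E
```

```text
[0.64168378 0.01086292 0.16568145] 30.5333 [-0.04163548 -0.02881588 -0.18807273]
```

View pics/c10.png

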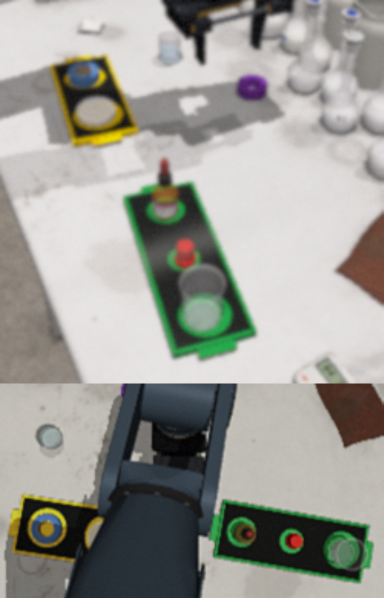

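All five things sit in their recesses, the bystanders stand where they were, and the arm is clear.

```bash
python3 -c "
from rig import job
print(job.hand_in())"
```

```text
the job is handed in; nothing more can be done
None
```

I handed the job in at about 30.5 s: in the last pictures all five things stood in their recesses, with the small beaker, timer and weighing boat left in place. The hand-in returned no verdict, and I checked the final placings only by eye.

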